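Heft the dumbbells, weight the press, tray the empties

ROBOT

A 6-joint arm with a two-finger parallel gripper is mounted at the origin on the work surface. World frame = base frame: x ahead of the robot, y to its left, z up, the work surface at z = 0. Lengths are in mm, angles in rad, forces in N, time in s.
With the tool pointing down it reaches from about 300 to 775 mm from the base axis. Payload 14.6 kg.
Tool frame: the origin (TCP) lies at the very end of the fingers, on their centre line; the grasp point (between the pads) lies 19 mm behind it; z points along the fingers, y is the line along which they close (so a half turn about z gives the same grasp; the last joint's range is limited). The gripper opens to 94 mm and grips with 3 to 60 N. Pads are 16 mm wide; open, the fingers measure 119 mm over their backs; the gripper's body (75 mm by 177 mm) begins 78 mm behind the grasp point.
Start: joints at [-1.283, 0.3, 1.521, -0, 1.321, -0.067], TCP at [191.064, -515.736, 205.446] pointing down, gripper open.
Joint ranges: [-3.03, 3.03], [-0.79, 2.21], [0.23, 2.52], [-1.04, 4.18], [0, 3.07], [-2.55, 2.55]. Speed limits (rad/s): [2.22, 2.22, 2.57, 3.14, 3.14, 3.14].

INTERFACE

Orientations are given as [roll, pitch, yaw] about the fixed x, y, z axes, in that order (R = Rz(yaw) Ry(pitch) Rx(roll)).
In Python, from cell import manip gives the robot as it stands.
- The arm moves only by the tool servo_tool, never from a script. Its argument "rows" is a list of rows, each a list of 7 numbers: the turn, a rotation vector about the world's x, y, z in degrees, then the shift along the world's x, y, z in mm, then the closure, from 0 (fully open) to 1 (shut). In form: [[rx, ry, rz, dx, dy, dz, fingers], ...]. A call has 1 to 20 rows; each row shifts and turns the commanded pose from where the row before left it; what a row does not reach is not made up. A row lasts 1/8 s, in which the tool goes at most 62.5 mm and 10.7 degrees, less where a joint would pass 70% of its speed; a pose out of reach is approached as far as the arm can. A call with a gripper value outside its range is refused whole. The fingers move at their own pace and stop on an object; "grip_force" is the grip in N (left out, the last holds). Time passes only in rows, so rows that do not move let the fingers close. It gives the time, the measured TCP pose, the force, the opening and the grip force at its end, in the units of the state.
- manip.read_state(): the state, without advancing time (a new reading comes with each control period).
- manip.camera(name): name is "scene" or "top" or "wrist"; returns the picture (480x640x3 uint8, red, green, blue); there is no depth.
- manip.camera_info(name): a dict with "fx", "fy", "cx", "cy" (pixels), "position" and "rotation" of the camera in the world; the wrist camera has in their place "T_tool_cam" (4x4, takes a point from camera to tool coordinates, whose origin is the TCP and whose axes are the flange's). Camera axes: x right, y down, z forward; pixel columns grow to the right and rows downward; lengths in mm; the calibration is good to about 2 mm. The wrist camera is an equidistant fisheye: a pixel r from the principal point sees the ray r / f radians off the axis. A picture is of the moment at which its call begins: read the wrist's pose just before it. camera_info takes no time and is no camera call.
- manip.sign_off(): hands the job in; it is judged then, once.
The state is a dict: "clock": time; "joints": joint angles; "qd": joint speeds; "effort": joint torques, N m; "eef_pos": TCP position; "eef_rot": TCP orientation; "wrist_force": force on the tool from outside, world axes, zero at the start; "moment": the same for the moment, N m; "finger_gap": finger opening in mm; "finger_force": force on a finger pad.
Only numpy, scipy, OpenCV 4.12 (cv2) and the standard library are available. Lean on these libraries where they do the work, as an engineer would, in place of code of your own. Each camera call takes 0.05 s, during which the arm holds its last target. There are 200 camera calls.

TASK

One of the three matching navy dumbbells is filled with shot and the other two are empty: find the filled one by its heft and lay it in the middle of the spring press's aluminium platen, along its long side, so that its weight alone holds the platen fully down. Lay the two empties in the grey tray in a neat row, one squarely on each cork pad. Set the dumbbells down rather than dropping them, do not leave an empty one on the press even for a moment, and leave the carabiner, clamp, roller and clear box where they lie.

Things in the scene. Friction and masses are not known exactly. Their poses are not given: they have to be found in the camera images.
- dumbbell_a: one of three identical navy plastic dumbbells, 140 long: hexagonal heads 52 across flats, 30 long, lying on a flat; grip between them 80 long, 30 x 30 rounded square. One of the three is filled (0.5 to 0.75 kg in all), two are empty (0.13 to 0.22 kg); nothing shows which, nor do the letters. Origin: its centre, mid-grip, 26 above what it lies on; x along the dumbbell
- dumbbell_b: one of three identical navy plastic dumbbells, 140 long: hexagonal heads 52 across flats, 30 long, lying on a flat; grip between them 80 long, 30 x 30 rounded square. One of the three is filled (0.5 to 0.75 kg in all), two are empty (0.13 to 0.22 kg); nothing shows which, nor do the letters. Origin: its centre, mid-grip, 26 above what it lies on; x along the dumbbell
- dumbbell_c: one of three identical navy plastic dumbbells, 140 long: hexagonal heads 52 across flats, 30 long, lying on a flat; grip between them 80 long, 30 x 30 rounded square. One of the three is filled (0.5 to 0.75 kg in all), two are empty (0.13 to 0.22 kg); nothing shows which, nor do the letters. Origin: its centre, mid-grip, 26 above what it lies on; x along the dumbbell
- press: spring press fixed to the table: wooden base 200 x 120 x 18 with an aluminium platen (170 x 90 x 10) on four springs above it, the base's long side along its x. It may stand on either side of the dumbbells. Origin: centre of the underside
- platen_top (a point): centre of the platen's upper face when the platen is up, 50.5 above the table; fixed to the base (does not sink with the platen); x along the platen's long side, z up
- platen (a joint): how far the platen has sunk, m: 0 up, 0.012 fully down. An empty dumbbell does not sink it; about 5.7 N on it, platen's own weight of 1.5 N included, holds it fully down; the filled dumbbell does so by its weight
- tray: shallow grey plastic tray fixed to the table, 194 x 194 outside, floor 4 thick, rim 8 high and 4 thick; two cork pads 160 (x) x 70 (y) x 2 lie on its floor side by side, their long sides along the tray's x. Origin: centre of the underside
- pad_1 (a point): centre of the upper face of one cork pad, 6 above the table, 42 to the +y side of the tray's centre; axes as the tray's
- pad_2 (a point): centre of the upper face of the other cork pad, 6 above the table, 42 to the -y side of the tray's centre; axes as the tray's
- carabiner: bystander: aluminium carabiner lying flat, about 90 x 45 x 11; origin under its centre
- clamp: bystander: small black and orange spring clamp lying flat, about 125 x 70 x 20; origin under its pivot
- roller: bystander: wooden massage roller, 300 long, 54 in diameter, lying along its x; origin under its centre
- acrylic_box: bystander: clear acrylic box with clipped-on lid, 96 x 134 x 73, a red ball inside; origin under its centre
There are look-alikes about, which are no part of the job. What is shaped like the dumbbell_a but green or orange is not meant. Leave any purple or yellow look-alike of the dumbbell_c alone.

How it is judged:
By the outcome, as a careful person would: the job done as asked, in the order asked, and still so for the second after the job is handed in, with the robot touching nothing.
It also fails if it takes over 69 s, if anything falls off the work surface, if the arm or the gripper's body presses on something with over 40 N, if the wrist force passes 120 N, or if a joint passes its speed limit or range.

## Working session

There is one attempt and no reset: what is moved stays moved. The work goes in short steps, Python scripts to look and compute and a tool call to move; the robot and the scene stay as the last step left them, time stands still between calls to the robot, and variables do not carry over. Pictures are saved under pics/ and viewed, at most 10 in all, crops included, and the job is handed in when it is done.

Besides the shell and the picture viewer there is one more tool, called by a JSON object that holds its "fn" and its "kwargs", one argument or row to a line. servo_tool: Moves the arm, as the interface text tells. Its arguments: {"type":"object","properties":{"rows":{"type":"array","items":{"type":"array","items":{"type":"number"}}},"grip_force":{"type":"number"}},"required":["rows"]}

```bash
mkdir -p pics; python3 - <<'E'
from cell import manip
import cv2,numpy as np
for n in ["top","scene"]:
    im=manip.camera(n); cv2.imwrite(f"pics/{n}0.png",im[:,:,::-1])
    print(n,manip.camera_info(n))
print(manip.camera_info("wrist")); print(manip.read_state())
E
```

```text
top {'fx': 442.7150322557272, 'fy': 442.7150322557272, 'cx': 323.4108108117061, 'cy': 238.0453149864022, 'position': array([323.43568676, -59.50279148, 993.33418634]), 'rotation': array([-2.98559054, -0.00906418, -1.56108751])}
scene {'fx': 446.19025434325664, 'fy': 446.19025434325664, 'cx': 327.0047359654005, 'cy': 231.17390442288152, 'position': array([1127.91115269, -183.63931722,  833.63422633]), 'rotation': array([-2.43581681,  0.00286586,  1.3935818 ])}
{'fx': 371.64829954431775, 'fy': 371.64829954431775, 'cx': 321.957356553549, 'cy': 238.11960132166809, 'T_tool_cam': array([[-3.44371708e-05, -9.71095090e-01, -2.38692950e-01,
         6.80908603e+01],
       [ 9.99999477e-01, -2.77351339e-04,  9.84098486e-04,
         8.68473264e-01],
       [-1.02185502e-03, -2.38692792e-01,  9.71094592e-01,
        -1.78723544e+02],
       [ 0.00000000e+00,  0.00000000e+00,  0.00000000e+00,
         1.00000000e+00]])}
{'clock': 0.1, 'joints': array([-1.28260413e+00,  3.00401622e-01,  1.52150981e+00, -4.23534406e-06,
        1.32070334e+00, -6.66057005e-02]), 'qd': array([ 0.00099459, -0.00413639, -0.00117138,  0.00049713,  0.00010132,
       -0.00026191]), 'effort': array([ 3.18633749e-03, -5.32642508e+01, -3.53284121e+01,  7.10403803e-02,
        2.35024269e-02, -4.20658921e-05]), 'eef_pos': array([ 190.99735396, -515.52275615,  204.95459055]), 'eef_rot': array([-3.14057253e+00, -6.39353578e-05,  3.54798917e-01]), 'wrist_force': array([-0.00549586,  0.17706221, -0.20483979]), 'moment': array([0.08656144, 0.01474732, 0.01710695]), 'finger_force': 0.0, 'finger_gap': 93.99235000254008}
```

View pics/top0.png

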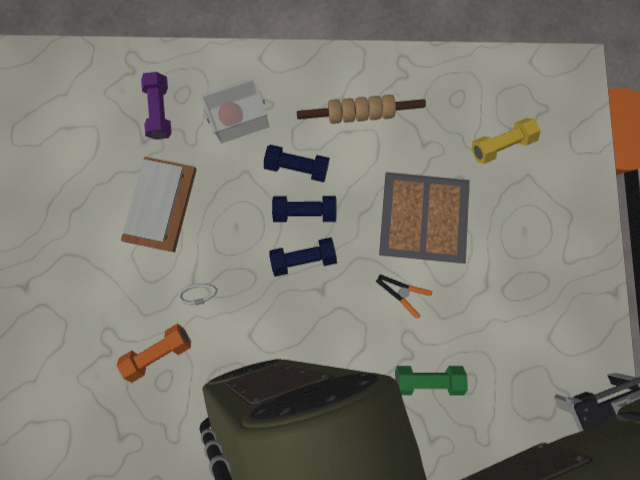

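View pics/scene0.png

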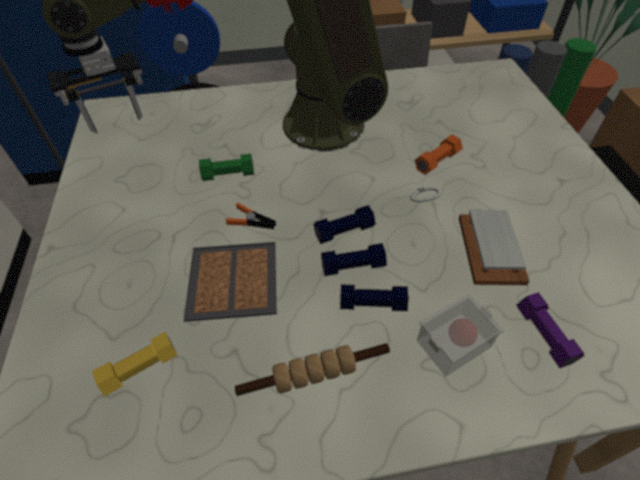

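The top view shows three navy dumbbells at (296,163), (304,209) and (303,257). The press is at (158,204) and the tray at (425,217). The look-alikes are purple (155,105), yellow (506,140), orange (154,352) and green (431,380), and none of them is navy. I'll confirm this in an enlarged crop.

```bash
cat > h.py <<'E'
import cv2,numpy as np
from scipy.spatial.transform import Rotation as R
from cell import manip
def px2w(n,uv,z):
    c=manip.camera_info(n); M=R.from_euler('xyz',c['rotation']).as_matrix()
    d=M@np.array([(uv[0]-c['cx'])/c['fx'],(uv[1]-c['cy'])/c['fy'],1]); p=c['position']
    return (p+d*(z-p[2])/d[2])
def w2px(n,P):
    c=manip.camera_info(n); M=R.from_euler('xyz',c['rotation']).as_matrix()
    q=M.T@(np.array(P,float)-c['position']); return np.array([c['fx']*q[0]/q[2]+c['cx'],c['fy']*q[1]/q[2]+c['cy']])
E
python3 - <<'E'
from h import *
im=cv2.imread("pics/top0.png")
c=im[140:280,110:345]; cv2.imwrite("pics/c1.png",cv2.resize(c,None,fx=3.4,fy=3.4,interpolation=cv2.INTER_CUBIC))
c=im[160:275,370:480]; cv2.imwrite("pics/c2.png",cv2.resize(c,None,fx=5,fy=5,interpolation=cv2.INTER_CUBIC))
# navy blobs
hsv=cv2.cvtColor(im,cv2.COLOR_BGR2HSV); m=cv2.inRange(hsv,(105,120,10),(130,255,120)); m[:130]=0;m[290:]=0;m[:,:250]=0;m[:,350:]=0
n,l,s,ce=cv2.connectedComponentsWithStats(m)
for i in range(1,n):
    if s[i,4]>200:
        r=cv2.minAreaRect(np.argwhere(l==i)[:,::-1].astype(np.float32)); print(ce[i],s[i],r)
        b=cv2.boxPoints(r); print([px2w("top",p,26)[:2].round(1) for p in b], px2w("top",r[0],30).round(1))
E
```

```text
[295.03       162.47727273] [ 264  145   64   36 1100] ((295.1554260253906, 162.53488159179688), (62.34627151489258, 23.636226654052734), 12.652557373046875)
[array([636.5,  73.6]), array([691.4,  63.5]), array([660.7, -75.8]), array([606.3, -64.6])] [647.2  -1.2  30. ]
[303.32484076 208.52684258] [ 272  197   64   24 1099] ((303.4999694824219, 208.5), (62.99999237060547, 22.999996185302734), -0.0)
[array([515. ,  47.9]), array([567.5,  49.4]), array([569.2, -91.9]), array([516.6, -92.2])] [541.1 -21.8  30. ]
[301.9866548  256.55071174] [ 270  238   66   38 1124] ((302.1947021484375, 256.56500244140625), (25.409944534301758, 63.82661056518555), 77.98851776123047)
[array([446. ,  54.1]), array([477.1, -83.1]), array([422., -95.]), array([391.5,  41. ])] [433.5 -20.8  30. ]
```

View pics/c1.png

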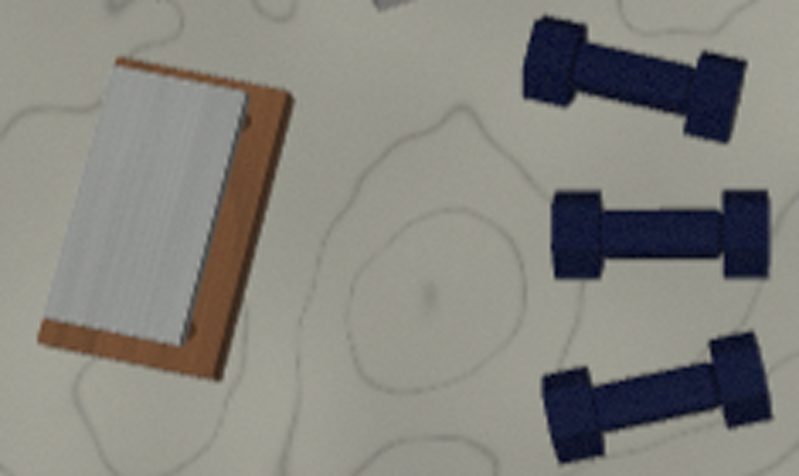

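View pics/c2.png

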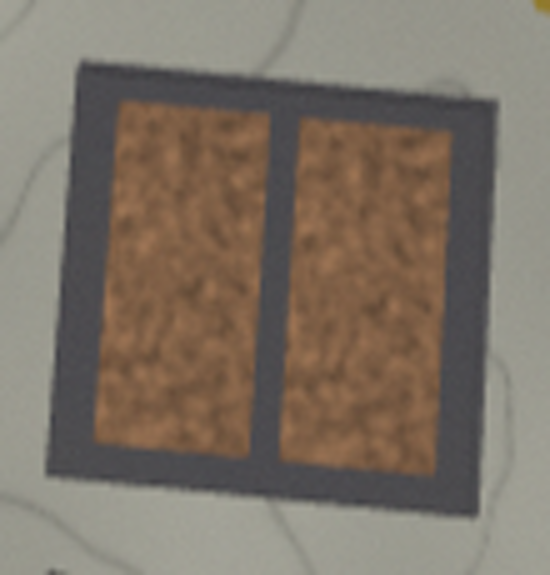

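Crop c1 confirms the three navy dumbbells and the silver platen, with platen corners at crop px (116,66), (247,94), (183,346) and (46,319). Crop c2 shows the tray with two pads: left (119,101), (270,112), (250,457), (94,442) and right (300,119), (453,131), (435,475), (279,461). Next I'll fit rigid models to these.

```bash
cat > fit.py <<'E'
from h import *
from scipy.optimize import minimize,least_squares
def T(p,P): 
    c,s=np.cos(p[2]),np.sin(p[2]); P=np.asarray(P,float)
    return np.c_[p[0]+c*P[:,0]-s*P[:,1],p[1]+s*P[:,0]+c*P[:,1],P[:,2]]
def fitpts(model,px,p0,n="top"):
    f=lambda p:np.concatenate([w2px(n,q)-u for q,u in zip(T(p,model),px)])
    r=least_squares(f,p0,x_scale=[1,1,.01]); return r.x,np.abs(r.fun).max()
hexa=[(30.02*np.cos(a),26+30.02*np.sin(a)) for a in np.arange(6)*np.pi/3]
heads=[[(x,y,z) for x in (a,b) for y,z in hexa] for a,b in ((-70,-40),(40,70))]
grip=[(x,y,z) for x in (-40,40) for y in (-15,15) for z in (11,41)]
def sil(p,z0,S=4,n="top"):
    m=np.zeros((480*S,640*S),np.uint8)
    for part in heads+[grip]:
        u=np.array([w2px(n,q+np.array([0,0,z0])) for q in T(p,part)])
        cv2.fillConvexPoly(m,cv2.convexHull(((u+.5)*S-.5).round().astype(np.int32)),1)
    return m
def navy(im):
    return cv2.inRange(cv2.cvtColor(im,cv2.COLOR_RGB2HSV),(105,110,5),(130,255,140))
def fitdb(im,p0,z0=0,n="top"):
    m=cv2.resize(im,None,fx=4,fy=4,interpolation=cv2.INTER_CUBIC); m=navy(m)//255
    c=w2px(n,[p0[0],p0[1],z0+26])*4; k=np.zeros_like(m); cv2.circle(k,tuple(int(i) for i in c),175,1,-1); m=m*k
    f=lambda p:float((sil(p,z0,n=n)!=m).sum())
    best=minimize(f,p0,method='Nelder-Mead',options=dict(initial_simplex=np.array(p0)+np.array([[0,0,0],[8,0,0],[0,8,0],[0,0,.12]]),xatol=.1,fatol=1))
    return best.x,best.fun/m.sum()
E
python3 - <<'E'
from fit import *
im=cv2.imread("pics/top0.png")[:,:,::-1].copy()
for p in ((647,-1,np.pi/2-.2),(541,-22,np.pi/2),(433,-21,np.pi/2+.2)):
    print(fitdb(im,p))
f=lambda a,s,o:[(np.array(u)+.5)/s-.5+o for u in a]
pl=f([(116,66),(247,94),(183,346),(46,319)],3.4,(110,140))
for z in (50.5,):
  print("platen",fitpts([(85,45,z),(85,-45,z),(-85,-45,z),(-85,45,z)],pl,(540,320,-.2)))
b=f([(119,101),(270,112),(250,457),(94,442),(300,119),(453,131),(435,475),(279,461)],5,(370,160))
P=[(80,77,6),(80,7,6),(-80,7,6),(-80,77,6),(80,-7,6),(80,-77,6),(-80,-77,6),(-80,-7,6)]
p,e=fitpts(P,b,(530,-290,0)); print("tray",p,e,T(p,[(0,42,6),(0,-42,6)]))
E
```

```text
(array([648.75390738,  -4.0725505 ,   1.37740563]), np.float64(0.32941004814940905))Traceback (most recent call last):
  File "<stdin>", line 4, in <module>
  File "fit.py", line 24, in fitdb
    best=minimize(f,p0,method='Nelder-Mead',options=dict(initial_simplex=np.array(p0)+np.array([[0,0,0],[8,0,0],[0,8,0],[0,0,.12]]),xatol=.1,fatol=1))
    res = _minimize_neldermead(fun, x0, args, callback, bounds=bounds,
                               **options)
    fxr = func(xr)
    fx = function(np.copy(x), *(wrapper_args + args))
  File "fit.py", line 23, in <lambda>
    f=lambda p:float((sil(p,z0,n=n)!=m).sum())
                      ~~~^^^^^^^^^^
  File "fit.py", line 15, in sil
    u=np.array([w2px(n,q+np.array([0,0,z0])) for q in T(p,part)])
                ~~~~^^^^^^^^^^^^^^^^^^^^^^^^
  File "h.py", line 9, in w2px
    c=manip.camera_info(n); M=R.from_euler('xyz',c['rotation']).as_matrix()
ValueError: time passes only in moves, steps and waits
```

```bash
python3 - <<'E'
s=open('h.py').read().replace("from cell import manip\n","from cell import manip\nimport functools\nci=functools.cache(lambda n:manip.camera_info(n))\n").replace("c=manip.camera_info(n)","c=ci(n)")
open('h.py','w').write(s)
s=open('fit.py').read()
a=s.index("    c=w2px(n,[p0[0]"); b=s.index("    f=lambda p:float")
s=s[:a]+"    c=w2px(n,[p0[0],p0[1],z0+26])*4; l=cv2.connectedComponents(m)[1]; m=(l==l[int(c[1]),int(c[0])]).astype(np.uint8)\n"+s[b:]
open('fit.py','w').write(s)
E
python3 - <<'E'
from fit import *
im=cv2.imread("pics/top0.png")[:,:,::-1].copy()
for p in ((647,-1,np.pi/2-.2),(541,-22,np.pi/2),(433,-21,np.pi/2+.2)):
    print(fitdb(im,p))
f=lambda a,s,o:[(np.array(u)+.5)/s-.5+o for u in a]
pl=f([(116,66),(247,94),(183,346),(46,319)],3.4,(110,140))
for z in (50.5,):
  print("platen",fitpts([(85,45,z),(85,-45,z),(-85,-45,z),(-85,45,z)],pl,(540,320,-.2)))
b=f([(119,101),(270,112),(250,457),(94,442),(300,119),(453,131),(435,475),(279,461)],5,(370,160))
P=[(80,77,6),(80,7,6),(-80,7,6),(-80,77,6),(80,-7,6),(80,-77,6),(-80,-77,6),(-80,-7,6)]
p,e=fitpts(P,b,(530,-290,0)); print("tray",p,e,T(p,[(0,42,6),(0,-42,6)]))
E
```

```text
(array([648.75390738,  -4.0725505 ,   1.37740563]), np.float64(0.21752454457749276))
(array([541.7658179 , -22.3746142 ,   1.59034687]), np.float64(0.21966765308445255))
(array([434.22435862, -21.20862458,   1.79628067]), np.float64(0.20578259660828468))
platen (array([ 5.52013644e+02,  3.04694060e+02, -1.87537877e-01]), np.float64(0.6741744634147437))
tray [ 5.30802113e+02 -2.97193218e+02 -8.52683397e-02] 0.520150358333126 [[ 534.37904506 -255.34580984    6.        ]
 [ 527.2251808  -339.04062585    6.        ]]
```

{"fn": "servo_tool", "kwargs": {
  "rows": [
    [0, 0, 5.9, 29, 41, -5, 0.3],
    [0, 0, 5.9, 29, 41, -5, 0.3],
    [0, 0, 5.9, 29, 41, -5, 0.3],
    [0, 0, 5.9, 29, 41, -5, 0.3],
    [0, 0, 5.9, 29, 41, -5, 0.3],
    [0, 0, 5.9, 29, 41, -5, 0.3],
    [0, 0, 5.9, 29, 41, -5, 0.3],
    [0, 0, 5.9, 29, 41, -5, 0.3],
    [0, 0, 5.9, 29, 41, -5, 0.3],
    [0, 0, 5.9, 29, 41, -5, 0.3],
    [0, 0, 5.9, 29, 41, -5, 0.3],
    [0, 0, 5.9, 29, 41, -5, 0.3],
    [0, 0, 0, 0, 0, 0, 0.3],
    [0, 0, 0, 0, 0, 0, 0.3]
  ]
}}

```text
clock: 1.85
eef_pos: [538.6, -24.0, 145.1]
eef_rot: [-3.141, 0.0, 1.59]
wrist_force: [-1.0, -0.2, -0.2]
finger_gap: 65.5
finger_force: 0.0
```

```bash
cat >> h.py <<'E'
def wproj(P,s):
    T=ci("wrist")["T_tool_cam"]; c=ci("wrist")
    Rt=R.from_euler('xyz',s['eef_rot']).as_matrix(); q=Rt.T@(np.array(P,float)-s['eef_pos']); q=T[:3,:3].T@(q-T[:3,3])
    a=np.arctan2(np.hypot(q[0],q[1]),q[2]); k=a/np.hypot(q[0],q[1])
    return np.array([c['cx']+c['fx']*q[0]*k,c['cy']+c['fy']*q[1]*k])
def wray(uv,s,z):
    c=ci("wrist"); T=c["T_tool_cam"]; d=np.array([(uv[0]-c['cx'])/c['fx'],(uv[1]-c['cy'])/c['fy']]); r=np.hypot(*d)
    v=np.r_[d*np.sin(r)/max(r,1e-9),np.cos(r)]; Rt=R.from_euler('xyz',s['eef_rot']).as_matrix()
    o=Rt@T[:3,3]+s['eef_pos']; v=Rt@T[:3,:3]@v; return o+v*(z-o[2])/v[2]
E
cat > wr.py <<'E'
import sys; from fit import *
s=manip.read_state(); im=manip.camera("wrist"); o=im[:,:,::-1].copy()
print({k:np.round(s[k],3) for k in("clock","eef_pos","eef_rot","wrist_force","finger_gap","joints")})
for p in ((648.75,-4.07,1.377),(541.77,-22.37,1.59),(434.2,-21.2,1.796)):
    for part in heads:
        u=np.array([wproj(q,s) for q in T(p,part)]); cv2.polylines(o,[cv2.convexHull(u.round().astype(np.int32))],True,(0,255,255),1)
cv2.imwrite(f"pics/{sys.argv[1]}.png",o)
E
python3 wr.py w1
```

```text
{'clock': np.float64(1.85), 'eef_pos': array([538.637, -24.018, 145.144]), 'eef_rot': array([-3.141,  0.   ,  1.59 ]), 'wrist_force': array([-1.035, -0.206, -0.162]), 'finger_gap': np.float64(65.484), 'joints': array([-0.112,  0.334,  1.623, -0.   ,  1.186, -0.131])}
```

View pics/w1.png

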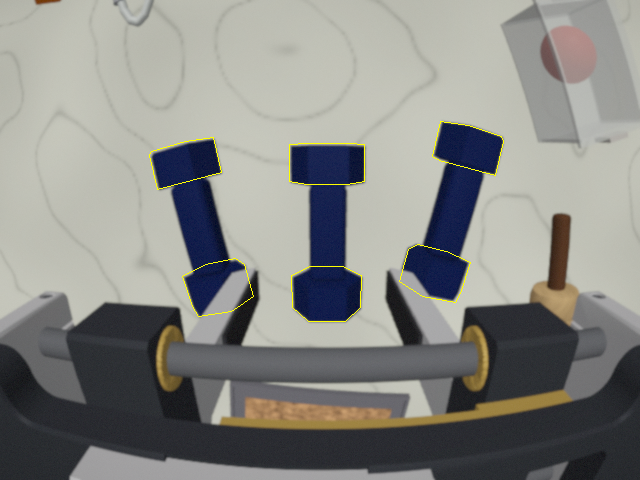

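The yellow model outlines sit on all three navy dumbbells (middle one at (328,235)), so the poses agree to about 1–2 mm. I'll pick the middle one first.

{"fn": "servo_tool", "kwargs": {
  "rows": [
    [0, 0, 0, 3, 1.5, -27, 0.3],
    [0, 0, 0, 0, 0, -36, 0.3],
    [0, 0, 0, 0, 0, -36, 0.3],
    [0, 0, 0, 0, 0, -24, 0.3],
    [0, 0, 0, 0, 0, -12, 0.3],
    [0, 0, 0, 0, 0, 0, 0.8],
    [0, 0, 0, 0, 0, 0, 0.8],
    [0, 0, 0, 0, 0, 0, 0.8],
    [0, 0, 0, 0, 0, 0, 0.8],
    [0, 0, 0, 0, 0, 20, 0.8],
    [0, 0, 0, 0, 0, 40, 0.8],
    [0, 0, 0, 0, 0, 50, 0.8],
    [0, 0, 0, 0, 0, 40, 0.8],
    [0, 0, 0, 0, 0, 0, 0.8],
    [0, 0, 0, 0, 0, 0, 0.8],
    [0, 0, 0, 0, 0, 0, 0.8]
  ],
  "grip_force": 30
}}

```text
clock: 3.9
eef_pos: [541.5, -22.2, 159.0]
eef_rot: [-3.139, -0.0, 1.591]
wrist_force: [-0.2, 0.5, -2.5]
finger_gap: 29.8
finger_force: 30.0
```

About 2.4 N, so this one is empty. It goes to pad_2.

{"fn": "servo_tool", "kwargs": {
  "rows": [
    [0, 0, -8, -1.2, -26.4, 0, 0.8],
    [0, 0, -8, -1.2, -26.4, 0, 0.8],
    [0, 0, -8, -1.2, -26.4, 0, 0.8],
    [0, 0, -8, -1.2, -26.4, 0, 0.8],
    [0, 0, -8, -1.2, -26.4, 0, 0.8],
    [0, 0, -8, -1.2, -26.4, 0, 0.8],
    [0, 0, -8, -1.2, -26.4, 0, 0.8],
    [0, 0, -8, -1.2, -26.4, 0, 0.8],
    [0, 0, -8, -1.2, -26.4, 0, 0.8],
    [0, 0, -8, -1.2, -26.4, 0, 0.8],
    [0, 0, -8, -1.2, -26.4, 0, 0.8],
    [0, 0, -8, -1.2, -26.4, 0, 0.8],
    [0, 0, 0, 0, 0, -30, 0.8],
    [0, 0, 0, 0, 0, -40, 0.8],
    [0, 0, 0, 0, 0, -30, 0.8],
    [0, 0, 0, 0, 0, -20, 0.8],
    [0, 0, 0, 0, 0, 0, 0.8],
    [0, 0, 0, 0, 0, 0, 0.8],
    [0, 0, 0, 0, 0, 0, 0.8]
  ]
}}

```text
clock: 6.28
eef_pos: [528.2, -339.4, 41.7]
eef_rot: [3.141, -0.002, -0.085]
wrist_force: [0.7, 0.4, -2.0]
finger_gap: 30.0
finger_force: 30.0
```

{"fn": "servo_tool", "kwargs": {
  "rows": [
    [0, 0, 0, -1, 0.4, -10, 0.8],
    [0, 0, 0, 0, 0, -6, 0.8],
    [0, 0, 0, 0, 0, -4, 0.8],
    [0, 0, 0, 0, 0, -2, 0.8],
    [0, 0, 0, 0, 0, 0, 0.8],
    [0, 0, 0, 0, 0, 0, 0.8]
  ]
}}

```text
clock: 7.02
eef_pos: [526.7, -338.7, 18.6]
eef_rot: [3.141, -0.0, -0.085]
wrist_force: [0.1, 0.3, -1.3]
finger_gap: 29.6
finger_force: 30.0
```

{"fn": "servo_tool", "kwargs": {
  "rows": [
    [0, 0, 0, 0.4, 0, -1, 0.8],
    [0, 0, 0, 0, 0, -1, 0.8],
    [0, 0, 0, 0, 0, -0.5, 0.8],
    [0, 0, 0, 0, 0, 0, 0.8],
    [0, 0, 0, 0, 0, 0, 0.8]
  ]
}}

```text
clock: 7.65
eef_pos: [527.2, -338.7, 17.0]
eef_rot: [3.141, -0.0, -0.085]
wrist_force: [-4.2, 2.5, 10.2]
finger_gap: 30.1
finger_force: 30.0
```

{"fn": "servo_tool", "kwargs": {
  "rows": [
    [0, 0, 0, 0, 0, 0, 0.45],
    [0, 0, 0, 0, 0, 0, 0.4],
    [0, 0, 0, 0, 0, 0, 0.35],
    [0, 0, 0, 0, 0, 30, 0.35],
    [0, 0, 0, 0, 0, 50, 0.35],
    [0, 0, 0, 0, 0, 60, 0.35],
    [0, 0, 7, 10.1, 27.9, 0, 0.35],
    [0, 0, 7, 10.1, 27.9, 0, 0.35],
    [0, 0, 7, 10.1, 27.9, 0, 0.35],
    [0, 0, 7, 10.1, 27.9, 0, 0.35],
    [0, 0, 7, 10.1, 27.9, 0, 0.35],
    [0, 0, 7, 10.1, 27.9, 0, 0.35],
    [0, 0, 7, 10.1, 27.9, 0, 0.35],
    [0, 0, 7, 10.1, 27.9, 0, 0.35],
    [0, 0, 7, 10.1, 27.9, 0, 0.35],
    [0, 0, 7, 10.1, 27.9, 0, 0.35],
    [0, 0, 7, 10.1, 27.9, 0, 0.35],
    [0, 0, 7, 10.1, 27.9, 0, 0.35],
    [0, 0, 0, 0, 0, 0, 0.35],
    [0, 0, 0, 0, 0, 0, 0.35]
  ]
}}

```text
clock: 10.15
eef_pos: [648.0, -4.5, 155.8]
eef_rot: [-3.141, 0.0, 1.379]
wrist_force: [0.7, 0.1, -1.1]
finger_gap: 61.2
finger_force: 0.0
```

```bash
python3 - <<'E'
from fit import *
im=manip.camera("top"); cv2.imwrite("pics/t1.png",im[:,:,::-1])
r=fitdb(im,(527,-339,-.085),6); print(r)
# bias check: same fit on known one
print(manip.read_state()['eef_pos'],manip.read_state()['eef_rot'],manip.read_state()['wrist_force'])
E
```

```text
(array([ 5.27580525e+02, -3.40389727e+02, -8.52556917e-02]), np.float64(0.20032723182329482))
[648.03057191  -4.76356086 155.89496319] [-3.14142517e+00  1.85737664e-04  1.37863458e+00] [-0.54229585  0.0501569   1.02451157]
```

{"fn": "servo_tool", "kwargs": {
  "rows": [
    [0, 0, 0, 0.7, 0.5, -30, 0.35],
    [0, 0, 0, 0, 0, -40, 0.35],
    [0, 0, 0, 0, 0, -40, 0.35],
    [0, 0, 0, 0, 0, -24, 0.35],
    [0, 0, 0, 0, 0, -12, 0.35],
    [0, 0, 0, 0, 0, 0, 0.8],
    [0, 0, 0, 0, 0, 0, 0.8],
    [0, 0, 0, 0, 0, 0, 0.8],
    [0, 0, 0, 0, 0, 0, 0.8],
    [0, 0, 0, 0, 0, 20, 0.8],
    [0, 0, 0, 0, 0, 40, 0.8],
    [0, 0, 0, 0, 0, 50, 0.8],
    [0, 0, 0, 0, 0, 40, 0.8],
    [0, 0, 0, 0, 0, 0, 0.8],
    [0, 0, 0, 0, 0, 0, 0.8],
    [0, 0, 0, 0, 0, 0, 0.8]
  ],
  "grip_force": 30
}}

```text
clock: 12.2
eef_pos: [648.4, -3.3, 158.5]
eef_rot: [-3.139, 0.0, 1.381]
wrist_force: [0.2, -0.0, -1.5]
finger_gap: 30.3
finger_force: 29.8
```

```bash
python3 - <<'E'
from cell import manip
for i in range(4):
    s=manip.read_state(); print(s['wrist_force'],s['eef_pos']); manip.camera("wrist")
E
```

```text
[ 0.2066563  -0.01483153 -1.51394043] [648.38134983  -3.30744676 158.51807596]
[-0.08079449 -0.65997619 -1.58083231] [648.46570318  -3.31191137 158.63569972]
[-0.17649203  0.52320336 -2.29813488] [648.58499913  -3.32051394 158.85456961]
[ 0.03989691 -0.10456121 -1.84268729] [648.67846248  -3.33090746 159.03969473]
```

About 1.8 N, so this one is also empty. It goes to pad_1.

{"fn": "servo_tool", "kwargs": {
  "rows": [
    [0, 0, -7, -9.5, -21, 0, 0.8],
    [0, 0, -7, -9.5, -21, 0, 0.8],
    [0, 0, -7, -9.5, -21, 0, 0.8],
    [0, 0, -7, -9.5, -21, 0, 0.8],
    [0, 0, -7, -9.5, -21, 0, 0.8],
    [0, 0, -7, -9.5, -21, 0, 0.8],
    [0, 0, -7, -9.5, -21, 0, 0.8],
    [0, 0, -7, -9.5, -21, 0, 0.8],
    [0, 0, -7, -9.5, -21, 0, 0.8],
    [0, 0, -7, -9.5, -21, 0, 0.8],
    [0, 0, -7, -9.5, -21, 0, 0.8],
    [0, 0, -7, -9.5, -21, 0, 0.8],
    [0, 0, 0, 0, 0, -30, 0.8],
    [0, 0, 0, 0, 0, -40, 0.8],
    [0, 0, 0, 0, 0, -30, 0.8],
    [0, 0, 0, 0, 0, -20, 0.8],
    [0, 0, 0, 0, 0, 0, 0.8],
    [0, 0, 0, 0, 0, 0, 0.8],
    [0, 0, 0, 0, 0, 0, 0.8]
  ]
}}

```text
clock: 14.78
eef_pos: [535.4, -255.6, 41.0]
eef_rot: [3.141, -0.002, -0.085]
wrist_force: [-0.5, -0.3, -1.7]
finger_gap: 29.8
finger_force: 29.8
```

{"fn": "servo_tool", "kwargs": {
  "rows": [
    [0, 0, 0, -1, 0, -10, 0.8],
    [0, 0, 0, 0, 0, -6, 0.8],
    [0, 0, 0, 0, 0, -4, 0.8],
    [0, 0, 0, 0, 0, -2, 0.8],
    [0, 0, 0, 0, 0, -1, 0.8],
    [0, 0, 0, 0, 0, 0, 0.8],
    [0, 0, 0, 0, 0, 0, 0.8]
  ]
}}

```text
clock: 15.65
eef_pos: [534.1, -255.4, 17.1]
eef_rot: [3.142, -0.0, -0.085]
wrist_force: [0.3, -0.2, -1.5]
finger_gap: 30.2
finger_force: 29.8
```

{"fn": "servo_tool", "kwargs": {
  "rows": [
    [0, 0, 0, 0, 0, -0.5, 0.8],
    [0, 0, 0, 0, 0, -0.5, 0.8],
    [0, 0, 0, 0, 0, 0, 0.8],
    [0, 0, 0, 0, 0, 0, 0.8]
  ]
}}

```text
clock: 16.15
eef_pos: [534.1, -255.4, 16.8]
eef_rot: [3.141, -0.0, -0.085]
wrist_force: [-3.8, 2.5, 8.3]
finger_gap: 29.8
finger_force: 29.8
```

{"fn": "servo_tool", "kwargs": {
  "rows": [
    [0, 0, 0, 0, 0, 0, 0.45],
    [0, 0, 0, 0, 0, 0, 0.4],
    [0, 0, 0, 0, 0, 0, 0.35],
    [0, 0, 0, 0, 0, 30, 0.35],
    [0, 0, 0, 0, 0, 50, 0.35],
    [0, 0, 0, 0, 0, 60, 0.35],
    [0, 0, 9, -8.3, 19.5, 0, 0.35],
    [0, 0, 9, -8.3, 19.5, 0, 0.35],
    [0, 0, 9, -8.3, 19.5, 0, 0.35],
    [0, 0, 9, -8.3, 19.5, 0, 0.35],
    [0, 0, 9, -8.3, 19.5, 0, 0.35],
    [0, 0, 9, -8.3, 19.5, 0, 0.35],
    [0, 0, 9, -8.3, 19.5, 0, 0.35],
    [0, 0, 9, -8.3, 19.5, 0, 0.35],
    [0, 0, 9, -8.3, 19.5, 0, 0.35],
    [0, 0, 9, -8.3, 19.5, 0, 0.35],
    [0, 0, 9, -8.3, 19.5, 0, 0.35],
    [0, 0, 9, -8.3, 19.5, 0, 0.35],
    [0, 0, 0, 0, 0, 0, 0.35],
    [0, 0, 0, 0, 0, 0, 0.35]
  ]
}}

```text
clock: 18.65
eef_pos: [434.7, -21.8, 156.0]
eef_rot: [3.141, 0.0, 1.797]
wrist_force: [0.3, 0.3, 1.0]
finger_gap: 60.8
finger_force: 0.0
```

```bash
python3 wr.py w2; python3 - <<'E'
from fit import *
im=manip.camera("top"); cv2.imwrite("pics/t2.png",im[:,:,::-1])
print(fitdb(im,(527,-339,-.085),6),fitdb(im,(534,-255,-.085),6))
E
```

```text
{'clock': np.float64(18.65), 'eef_pos': array([434.66 , -21.753, 156.043]), 'eef_rot': array([3.141, 0.   , 1.797]), 'wrist_force': array([0.299, 0.287, 0.969]), 'finger_gap': np.float64(60.824), 'joints': array([-0.134,  0.094,  1.889, -0.   ,  1.158, -0.36 ])}
(array([ 5.27584570e+02, -3.40326545e+02, -1.01727021e-01]), np.float64(0.20057468315460003)) (array([ 5.34813011e+02, -2.56373618e+02, -9.37792031e-02]), np.float64(0.20011518927692548))
```

View pics/w2.png

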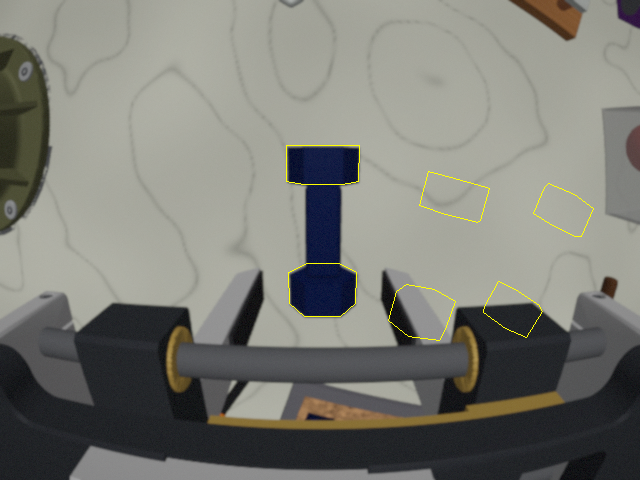

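The third dumbbell is at (323,230) and matches its outline. I'll grasp it and weigh it.

{"fn": "servo_tool", "kwargs": {
  "rows": [
    [0, 0, 0, -0.4, 0.5, -30, 0.35],
    [0, 0, 0, 0, 0, -40, 0.35],
    [0, 0, 0, 0, 0, -40, 0.35],
    [0, 0, 0, 0, 0, -24, 0.35],
    [0, 0, 0, 0, 0, -12, 0.35],
    [0, 0, 0, 0, 0, 0, 0.8],
    [0, 0, 0, 0, 0, 0, 0.8],
    [0, 0, 0, 0, 0, 0, 0.8],
    [0, 0, 0, 0, 0, 0, 0.8],
    [0, 0, 0, 0, 0, 20, 0.8],
    [0, 0, 0, 0, 0, 40, 0.8],
    [0, 0, 0, 0, 0, 50, 0.8],
    [0, 0, 0, 0, 0, 40, 0.8],
    [0, 0, 0, 0, 0, 0, 0.8],
    [0, 0, 0, 0, 0, 0, 0.8],
    [0, 0, 0, 0, 0, 0, 0.8]
  ],
  "grip_force": 45
}}

```text
clock: 20.75
eef_pos: [433.1, -20.7, 158.1]
eef_rot: [-3.138, -0.001, 1.8]
wrist_force: [-0.2, -0.9, -5.9]
finger_gap: 30.0
finger_force: 45.0
```

```bash
python3 - <<'E'
from cell import manip
for i in range(4):
    s=manip.read_state(); print(s['wrist_force'],s['eef_pos']); manip.camera("wrist")
E
```

```text
[-0.21063921 -0.93654918 -5.88256722] [433.11899072 -20.73480701 158.09944295]
[-1.06767221 -0.13916656 -6.3955609 ] [433.30545363 -20.74735033 158.40355274]
[ 0.53147467  0.55854534 -5.69806662] [433.43990581 -20.76179327 158.66779146]
[ 0.88828354  0.29447882 -7.09008265] [433.61849934 -20.80456411 158.99338738]
```

About 6 N, so this is the filled one. I'll take it over the press and check the platen with the wrist camera.

{"fn": "servo_tool", "kwargs": {
  "rows": [
    [0, 0, 5.5, 9.9, 27.1, 0, 0.8],
    [0, 0, 5.5, 9.9, 27.1, 0, 0.8],
    [0, 0, 5.5, 9.9, 27.1, 0, 0.8],
    [0, 0, 5.5, 9.9, 27.1, 0, 0.8],
    [0, 0, 5.5, 9.9, 27.1, 0, 0.8],
    [0, 0, 5.5, 9.9, 27.1, 0, 0.8],
    [0, 0, 5.5, 9.9, 27.1, 0, 0.8],
    [0, 0, 5.5, 9.9, 27.1, 0, 0.8],
    [0, 0, 5.5, 9.9, 27.1, 0, 0.8],
    [0, 0, 5.5, 9.9, 27.1, 0, 0.8],
    [0, 0, 5.5, 9.9, 27.1, 0, 0.8],
    [0, 0, 5.5, 9.9, 27.1, 0, 0.8],
    [0, 0, 0, 0, 0, 0, 0.8],
    [0, 0, 0, 0, 0, 0, 0.8],
    [0, 0, 0, 0, 0, 0, 0.8]
  ]
}}

```text
clock: 22.82
eef_pos: [552.7, 303.7, 159.9]
eef_rot: [-3.141, -0.0, 2.951]
wrist_force: [-0.1, 0.4, -6.9]
finger_gap: 29.6
finger_force: 45.0
```

```bash
python3 - <<'E'
from fit import *
s=manip.read_state(); im=manip.camera("wrist"); o=im[:,:,::-1].copy()
print({k:np.round(s[k],3) for k in("clock","eef_pos","eef_rot","wrist_force","finger_gap")})
z=50.5
for q in T((552,304.7,-.1875),[(85,45,z),(85,-45,z),(-85,-45,z),(-85,45,z)]):
    u=wproj(q,s); print(u.round(1)); cv2.circle(o,tuple(int(round(i)) for i in u),3,(0,255,255),1)
cv2.imwrite("pics/w3.png",o)
E
```

```text
{'clock': np.float64(22.825), 'eef_pos': array([552.694, 303.681, 159.879]), 'eef_rot': array([-3.141, -0.   ,  2.951]), 'wrist_force': array([-0.053,  0.353, -6.884]), 'finger_gap': np.float64(29.618)}
[376.4 329.3]
[273.5 329.7]
[266.2 127.9]
[382.9 127.7]
```

View pics/w3.png

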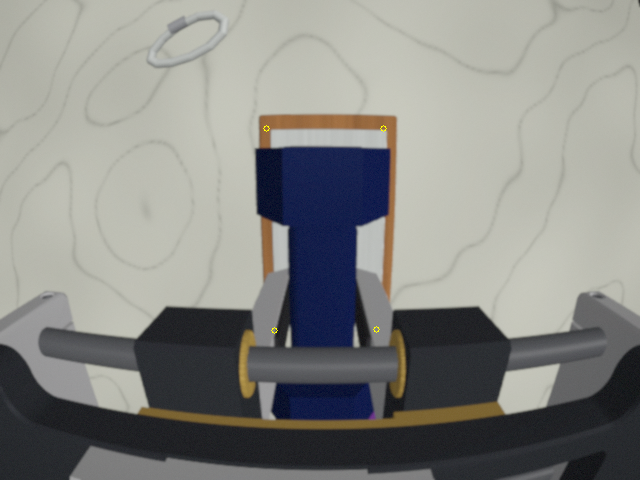

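The picture shows the platen's front corners near (271,129) and (386,129), about 4 px to the right of the prediction. I'll enlarge it to check.

```bash
python3 - <<'E'
import cv2
im=cv2.imread("pics/w3.png")[105:295,245:410]
cv2.imwrite("pics/c3.png",cv2.resize(im,None,fx=4,fy=3.1,interpolation=cv2.INTER_CUBIC))
E
```

```text
(no output)
```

View pics/c3.png

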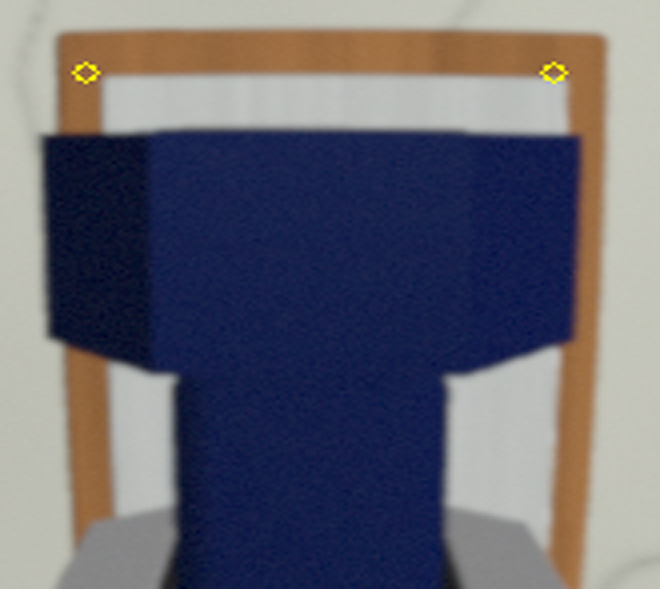

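```bash
python3 - <<'E'
from fit import *
s=manip.read_state(); w=lambda u,z:wray((244.5+(u[0]+.5)/4,104.5+(u[1]+.5)/3.1),s,z)
c,sn=np.cos(-.1875),np.sin(-.1875)
loc=lambda P:np.round([(P[0]-552)*c+(P[1]-304.7)*sn,-(P[0]-552)*sn+(P[1]-304.7)*c],1)
for u in((102,75),(567,75),(114,490),(552,490)): print("platen",loc(w(u,50.5)))
for u in((57,35),(605,38),(74,500),(580,500)): print("base",loc(w(u,18)))
for u in((57,35),(605,38),(74,500),(580,500)): print("base0",loc(w(u,0)))
print(loc(s['eef_pos']),s['eef_pos'],s['eef_rot'],s['wrist_force'])
E
```

```text
platen [-84.1 -41.9]
platen [-84.1  47.8]
platen [ 23.4 -42.3]
platen [23.7 47.5]
base [-97.5 -56.1]
base [-96.6  61.8]
base [ 36.8 -56.2]
base [37.3 59.7]
base0 [-99.1 -59.2]
base0 [-98.2  65.3]
base0 [ 42.8 -59.3]
base0 [43.2 63.2]
[ 0.9 -0.8] [552.75720458 303.7478367  160.03408909] [-3.14150271e+00 -1.22784644e-05  2.95069512e+00] [ 1.24332469 -0.54630488 -6.30269393]
```

The wrist view puts the platen about 3 mm further to +y, and the base agrees. I'll shift by that and lower towards the platen.

{"fn": "servo_tool", "kwargs": {
  "rows": [
    [0, 0, 0, 0, 2.9, -20, 0.8],
    [0, 0, 0, 0, 0, -30, 0.8],
    [0, 0, 0, 0, 0, -25, 0.8],
    [0, 0, 0, 0, 0, -12, 0.8],
    [0, 0, 0, 0, 0, -5, 0.8],
    [0, 0, 0, 0, 0, -2, 0.8],
    [0, 0, 0, 0, 0, -2, 0.8],
    [0, 0, 0, 0, 0, -2, 0.8],
    [0, 0, 0, 0, 0, -2, 0.8],
    [0, 0, 0, 0, 0, 0, 0.8],
    [0, 0, 0, 0, 0, 0, 0.8]
  ]
}}

```text
clock: 24.25
eef_pos: [552.9, 307.3, 60.2]
eef_rot: [3.141, 0.0, 2.952]
wrist_force: [0.1, 0.7, -4.2]
finger_gap: 29.5
finger_force: 45.0
```

{"fn": "servo_tool", "kwargs": {
  "rows": [
    [0, 0, 0, 0, 0, -2, 0.8],
    [0, 0, 0, 0, 0, -2, 0.8],
    [0, 0, 0, 0, 0, -2, 0.8],
    [0, 0, 0, 0, 0, -1, 0.8],
    [0, 0, 0, 0, 0, -1, 0.8],
    [0, 0, 0, 0, 0, -1, 0.8],
    [0, 0, 0, 0, 0, 0, 0.8],
    [0, 0, 0, 0, 0, 0, 0.8]
  ]
}}

```text
clock: 25.25
eef_pos: [552.8, 307.3, 51.1]
eef_rot: [3.141, 0.0, 2.952]
wrist_force: [1.9, 0.9, -2.9]
finger_gap: 29.7
finger_force: 45.0
```

{"fn": "servo_tool", "kwargs": {
  "rows": [
    [0, 0, 0, 0, 0, -1, 0.8],
    [0, 0, 0, 0, 0, -0.5, 0.8],
    [0, 0, 0, 0, 0, -0.5, 0.8],
    [0, 0, 0, 0, 0, 0, 0.8],
    [0, 0, 0, 0, 0, 0, 0.8]
  ]
}}

```text
clock: 25.88
eef_pos: [552.8, 307.3, 49.2]
eef_rot: [3.141, 0.0, 2.952]
wrist_force: [0.4, 0.9, 2.7]
finger_gap: 29.5
finger_force: 45.0
```

It has bottomed out. Release and retreat.

{"fn": "servo_tool", "kwargs": {
  "rows": [
    [0, 0, 0, 0, 0, 0, 0.6],
    [0, 0, 0, 0, 0, 0, 0.5],
    [0, 0, 0, 0, 0, 0, 0.45],
    [0, 0, 0, 0, 0, 0, 0.4],
    [0, 0, 0, 0, 0, 0, 0.4],
    [0, 0, 0, 0, 0, 20, 0.4],
    [0, 0, 0, 0, 0, 30, 0.4],
    [0, 0, 0, 0, 0, 40, 0.4],
    [0, 0, 0, -20, -20, 20, 0.4],
    [0, 0, 0, -30, -30, 0, 0.4],
    [0, 0, 0, -40, -40, 0, 0.4],
    [0, 0, 0, -40, -40, 0, 0.4],
    [0, 0, 0, 0, -30, 0, 0.4],
    [0, 0, 0, 0, 0, 0, 0.4]
  ]
}}

```text
clock: 27.62
eef_pos: [423.0, 146.3, 160.6]
eef_rot: [3.141, 0.002, 2.95]
wrist_force: [-0.2, 0.4, -0.4]
finger_gap: 56.6
finger_force: 0.0
```

```bash
python3 - <<'E'
from fit import *
im=manip.camera("top"); b=im[:,:,::-1].copy(); cv2.imwrite("pics/t3.png",b)
for p,z in (((527,-339,-.085),6),((534,-255,-.085),6),((552.5,307,-.1875),38.5)): print(fitdb(im,p,z))
sc=manip.camera("scene")[:,:,::-1]
r=lambda a,f:cv2.resize(a,f,interpolation=cv2.INTER_CUBIC)
cv2.imwrite("pics/fin.png",np.vstack([np.hstack([r(b[140:270,100:230],(390,300)),r(b[160:275,370:480],(390,300))]),r(sc[180:310,180:540],(780,282))]))
E
```

```text
(array([ 5.26469189e+02, -3.39783374e+02, -9.98113201e-02]), np.float64(0.20409212420316677))
(array([ 5.34839625e+02, -2.56203680e+02, -9.21583477e-02]), np.float64(0.19588546301628015))
(array([ 5.54388561e+02,  3.12076966e+02, -2.99820023e-01]), np.float64(1.1774289857544997))
```

View pics/fin.png

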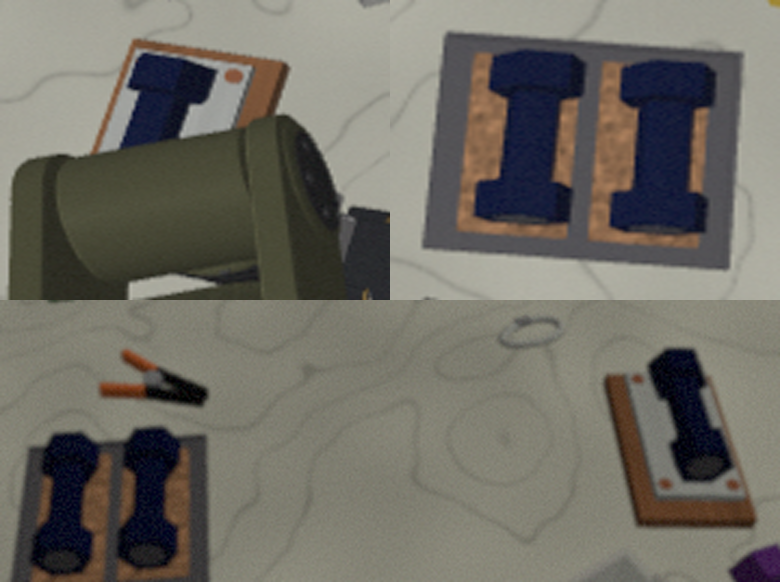

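The lower panel shows the filled dumbbell on the platen and both empties on their pads. The arm blocks the top view of the press, so I'll check that pose with the scene camera.

```bash
python3 - <<'E'
from fit import *
im=manip.camera("scene"); o=im[:,:,::-1].copy()
for z in (50.5,38.5): print(z,fitdb(im,(552.8,307.3,-.19),z,"scene"))
print(fitdb(im,(534,-255.5,-.085),6,"scene"))
for z,col in((38.5,(0,255,255)),):
    u=np.array([w2px("scene",q) for q in T((552.5,307.3,-.1875),[(85,45,z),(85,-45,z),(-85,-45,z),(-85,45,z)])])
    cv2.polylines(o,[(u*16).round().astype(np.int32)],True,col,1,cv2.LINE_AA,4)
cv2.imwrite("pics/fin2.png",cv2.resize(o[195:295,450:540],(540,600),interpolation=cv2.INTER_CUBIC))
E
```

```text
50.5 (array([ 5.55582868e+02,  3.02705516e+02, -2.28905950e-01]), np.float64(0.7332547343600324))
38.5 (array([ 5.48570349e+02,  3.10035927e+02, -2.33035131e-01]), np.float64(0.6839584407928672))
(array([ 5.29575708e+02, -2.53882923e+02, -7.91361357e-02]), np.float64(0.49701415033103985))
```

View pics/fin2.png

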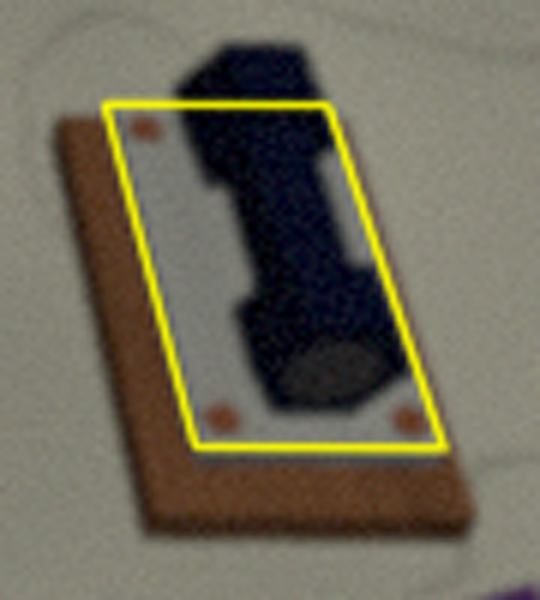

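The platen lies on the outline drawn for its fully-down height (corners (105,103), (330,103), (445,450), (195,450)). The dumbbell's near base flat is centred between the platen's edges to within a few mm, so I'm handing in.

```bash
python3 -c "
from cell import manip
print(manip.sign_off())"
```

```text
the job is handed in; nothing more can be done
None
```

I handed the job in at about 28 s: the filled dumbbell (about 6 N) lies along the middle of the platen, which is fully down, and the two empties (about 2 N each) lie one on each cork pad.

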